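Free the rail from the drilling jig

TASK

Push both toggle clamps of the drilling jig fully open so that their arms flip up and stay up; only then lift out the freed wooden rail and set it down, without dropping it, flat in the outfeed tray, beside the finished rail that already lies there. Do not knock or shift the finished rail, the glue bottle, the try square or the wood offcut.

Things in the scene. Friction and masses are not known exactly. Their poses are not given: they have to be found in the camera images.
- jig: Drilling jig fixed to the bench: plywood board 260 (its x) by 220 (its y) by 18 mm thick. Origin: centre of its underside, on the bench; z up. The workpiece lies on it along jig x, centred. One steel toggle clamp stands at x = +65 mm on the +y side, the other at x = -65 mm on the -y side.
- jig_bed (a point): Centre of the jig board's top face, 18 mm above the bench, axes as the jig's. The workpiece lies here loosely between wooden end stops (inner faces at x = +-104 mm, top 43 mm above the bench) and two low side lips (top 26 mm above the bench; inner face at y = +25 for x = -95 to -35, at y = -25 for x = 35 to 95).
- clamp_a_pivot (a point): Bar pivot of clamp a, 74 mm above the bench at jig x = +65, y = +66, in a steel bracket 34 mm wide along jig x, 53 to 103 mm from the jig's mid-line, 84 mm high. Shut, the bar (16 mm wide, top 79 mm above the bench) reaches over the workpiece to 4 mm from the mid-line. Open, it stands 140 mm above the bench, 50 to 85 mm from the mid-line.
- clamp_b_pivot (a point): Bar pivot of clamp b, 74 mm above the bench at jig x = -65, y = -66, in a steel bracket 34 mm wide along jig x, 53 to 103 mm from the jig's mid-line, 84 mm high. Shut, the bar (16 mm wide, top 79 mm above the bench) reaches over the workpiece to 4 mm from the mid-line. Open, it stands 140 mm above the bench, 50 to 85 mm from the mid-line.
- workpiece_mid (a point): Centre of the clamped rail: pine bar 200 (its x) by 44 (its y) by 40 mm high (its z), about 0.2 kg, two small dark bored holes on top. Its top is 58 mm above the bench while in the jig.
- clamp_a (a joint): Handle angle of the toggle clamp on the jig's +y side. 0: handle upright, clamp shut, its bar pressing on the workpiece. Grows as the handle tips outward, away from the workpiece, to 1.25 rad (fully open, bar up). An over-centre spring pulls it shut below 0.6 rad and snaps it open above and keeps it there. The bar turns 1.4 times as far as the handle.
- clamp_b (a joint): Handle angle of the toggle clamp on the jig's -y side. 0: handle upright, clamp shut, its bar pressing on the workpiece. Grows as the handle tips outward, away from the workpiece, to 1.25 rad (fully open, bar up). An over-centre spring pulls it shut below 0.6 rad and snaps it open above and keeps it there. The bar turns 1.4 times as far as the handle.
- clamp_a_grip (a point): Centre of the round black grip (20 mm thick, reaching 34 mm up and down from here) of clamp a's handle. Shut: at jig x = +65, y = +80, 148 mm above the bench. It swings on a 74 mm radius about a pivot along jig x at jig x = +65, y = +80, 74 mm above the bench. A push here of 6 to 8 N towards jig +y opens it.
- clamp_b_grip (a point): Centre of the round black grip (20 mm thick, reaching 34 mm up and down from here) of clamp b's handle. Shut: at jig x = -65, y = -80, 148 mm above the bench. It swings on a 74 mm radius about a pivot along jig x at jig x = -65, y = -80, 74 mm above the bench. A push here of 6 to 8 N towards jig -y opens it.
- tray: Outfeed tray fixed to the bench: shallow open plywood box, inside 270 (its x) by 250 mm (its y), floor 7 mm thick, walls 7 mm thick, rim 26 mm above the bench. Origin: centre of its underside, on the bench; z up.
- finished_mid (a point): Centre of the finished rail in the tray, of the same size and look as the workpiece (200 along its x, 44, 40 mm high), lying roughly along the tray's x, anywhere across the tray's y within 75 mm of the middle; loose.
- glue_mid (a point): Centre of a white glue bottle standing loose on the bench between jig and tray: 56 mm diameter, 170 mm tall.
- square_mid (a point): Centre of the wooden stock (22 by 110 by 18 mm) of a try square lying loose on the bench; its steel blade 130 by 30 by 3 mm reaches from the stock along its x.
- offcut_mid (a point): Centre of a loose wood offcut 55 by 70 by 45 mm high lying on the bench between jig and tray.
Mind the look-alikes: they are no part of the job. What is shaped like the part that bears workpiece_mid but blue or green is not meant.

How it is judged (in metres and radians):
On the way, in this order (a step that is already met when the one before it is completed fails the run):
1. both toggle clamps are flipped past centre and stay open (value of joint each of clamp_a, clamp_b above 1 rad), for 0.2 s.
2. the freed rail is lifted clear of the jig, both clamps open (all of step 1 and z of workpiece_mid in the frame of jig above 0.066 m), for 0.1 s.
At the end, for the whole second after the job is handed in: Both clamp handles stand open (beyond 1.0 rad); the rail lies still and released in the tray, on its floor (centre 21 to 34 mm above the bench), its long axis level within 0.1 rad, its centre within 42 mm of the tray's middle along tray x and 112 mm along tray y (that is, wholly inside the walls) (all of step 1 and x of workpiece_mid in the frame of tray between -0.042 and 0.042 m and y of workpiece_mid in the frame of tray between -0.112 and 0.112 m and z of workpiece_mid in the frame of tray between 0.021 and 0.034 m and angle between workpiece_mid's own x axis and vertical between 1.47 and 1.67 rad and linear speed of workpiece below 0.02 m/s and contact force between workpiece and the fingers below 0.1 N); the robot touches nothing.
It fails at once if the rail is dragged or lifted more than 15 mm before both clamps are open (distance of workpiece_mid from where it was at the start of the episode above 0.015 m and not (value of joint each of clamp_a, clamp_b above 1 rad)).
It fails at once if the rail is dropped or thrown (moves faster than 0.6 m/s with no finger on it) (linear speed of workpiece above 0.6 m/s and contact force between workpiece and the fingers below 0.05 N).
It fails at once if the finished rail is shifted by more than 20 mm (distance of finished_mid from where it was at the start of the episode above 0.02 m).
It fails at once if the glue bottle, try square or offcut is shifted or tipped (its centre moves more than 25 mm) (distance of any of glue_mid, square_mid, offcut_mid from where it was at the start of the episode above 0.025 m).
It also fails if it takes over 64 s, if anything falls off the work surface, if the arm or the gripper's body presses on something with over 40 N, if the wrist force passes 120 N, or if a joint passes its speed limit or range.

ROBOT

A 7-joint arm with a two-finger parallel gripper is mounted at the origin on the work surface. World frame = base frame: x ahead of the robot, y to its left, z up, the work surface at z = 0. Lengths are in mm, angles in rad, forces in N, time in s.
With the tool pointing down it reaches from about 425 to 800 mm from the base axis. Payload 8.3 kg.
Tool frame: the origin (TCP) lies at the centre of the arm's flange, where the gripper is bolted on; the fingertips stand 173 mm ahead of it and the grasp point (between the pads) lies 155 mm ahead of it (env.tip_reach is the z of the fingertips in the tool frame, in mm); z points along the fingers, y is the direction in which the jaws open and shut (so a half turn about z gives the same grasp; the last joint's range is limited). The gripper opens to 85 mm and grips with 20 to 120 N. Pads are 22 mm wide; open, the fingers measure 114 mm over their backs; the gripper's body (76 mm by 85 mm) begins 54 mm behind the grasp point. The pads swing forward as they close: fully open they stand 13 mm farther back than shut.
Start: joints at [1.173, 0.383, 0.016, 1.37, -0.006, 1.388, -0.046], TCP at [205.393, -590.279, 404.679] pointing down, gripper open.
Joint ranges: [-2.95, 2.95], [-0.25, 2.06], [-1.52, 1.56], [0.18, 2.33], [-1.44, 4.58], [0.02, 2.06], [-3.01, 3.01]. Speed limits (rad/s): [2.39, 2.39, 3.01, 3.01, 3.14, 3.14, 3.14].

INTERFACE

Orientations are given as a 3x3 rotation matrix whose columns are the frame's x, y, z axes.
In Python, from rig import env gives the robot as it stands.
- The arm moves only by the tool move_arm, never from a script. Its argument "increments" is a list of rows, each an object with "gripper": the finger opening in mm, from 0 to 85.4; "translation": the shift along the tool's x, y, z in units of 25 mm (1.0 is 25 mm), a list of three; "roll": the turn about the tool's z in units of 6 degrees (1.0 is 6 degrees). A call has 1 to 10 rows; each row is the pose to reach, as a shift and turn from the pose commanded when the call began, along the tool's axes at that moment; what a row does not reach only later rows make up. A row lasts 1/12 s, in which the tool goes at most 41.7 mm and 7.16 degrees, less where a joint would pass 70% of its speed; a pose out of reach is approached as far as the arm can. A call with a gripper value outside its range is refused whole. The fingers move at their own pace and stop on an object; the grip force is fixed at half the most. Time passes only in rows, so rows that repeat a pose let the fingers close. It gives the time, the measured TCP pose, the force and the opening at its end, in the units of the state.
- env.get_obs(): the state, without advancing time (a new reading comes with each control period).
- env.get_image(name): name is "side" or "top" or "wrist"; returns (picture, depth): 400x640x3 uint8, red, green, blue; 400x640 float32, mm along the optical axis (not along the pixel's ray), 0 where there is no reading.
- env.camera_info(name): a dict with "fov_y" (degrees; the focal length in pixels is half the picture's height over the tangent of half this angle, whatever the lens; pixels are square), "cx", "cy" (the principal point, pixels), "R" (3x3) and "t" (3): a world point X has camera coordinates R X + t. Camera axes: x right, y down, z forward; pixel columns grow to the right and rows downward; lengths in mm; the calibration is good to about 2 mm. A picture is of the moment at which its call begins: read the wrist's pose just before it. camera_info takes no time and is no camera call; for the wrist camera it gives the pose at the moment of the call.
- env.hand_in(): hands the job in, once; it reports no verdict.
The state is a dict: "time_s": time; "q": joint angles; "joint_velocities": joint speeds; "tau": joint torques, N m; "tcp_pos": TCP position; "orientation": TCP orientation; "ft_force": force on the tool from outside, world axes, zero at the start; "moment": the same for the moment, N m; "width": opening from 0.0 (shut) to 1.0 (fully open).
Only numpy, scipy, OpenCV 4.12 (cv2) and the standard library are available. Lean on these libraries where they do the work, as an engineer would, in place of code of your own. Each camera call takes 0.05 s, during which the arm holds its last target.

## Working session

There is one attempt and no reset: what is moved stays moved. The work goes in short steps, Python scripts to look and compute and a tool call to move; the robot and the scene stay as the last step left them, time stands still between calls to the robot, and variables do not carry over. Pictures are saved under pics/ and viewed, and the job is handed in when it is done.

Besides the shell and the picture viewer there is one more tool, called after "Emit:" as name(argument=value, ...) on one line, values as JSON. move_arm: Moves the arm, as the interface text tells. Its arguments: {"type":"object","properties":{"increments":{"type":"array"}},"required":["increments"]}

```bash
ls; mkdir -p pics
python3 - <<'E'
from rig import env
import cv2,numpy as np
o=env.get_obs();print(o)
for n in ["side","top","wrist"]:
    p,d=env.get_image(n);cv2.imwrite(f"pics/{n}0.png",p[...,::-1]);np.savez(f"pics/{n}0.npz",p=p,d=d)
    print(n,env.camera_info(n))
E
```

```text
pics
{'time_s': 0.0, 'q': array([ 1.1730915 ,  0.38423211,  0.01641762,  1.37115705, -0.00629044,
        1.38818269, -0.04650249]), 'joint_velocities': array([ 8.77370177e-04, -2.78550463e-04, -6.24669863e-04, -1.12268813e-03,
       -8.74037949e-05,  5.86729101e-04, -9.05786830e-04]), 'tau': array([-1.12434544e-03, -6.27602434e+01,  8.43687337e-01, -3.71833277e+01,
        1.64643995e-02,  1.40560447e-02, -1.60103525e-05]), 'tcp_pos': array([ 205.32866919, -590.13751132,  403.68133899]), 'orientation': array([[ 9.44467047e-01,  3.28605417e-01, -6.90201800e-04],
       [ 3.28606136e-01, -9.44465332e-01,  1.80136415e-03],
       [-5.99336537e-05, -1.92813363e-03, -9.99998139e-01]]), 'ft_force': array([ 0.18654194,  0.16499914, -0.67758863]), 'moment': array([ 0.01475721, -0.00413212,  0.0788446 ]), 'width': 0.9985866643527918}
side {'fov_y': 42.19784835909831, 'cx': 318.32667828012416, 'cy': 203.71923619528343, 'R': array([[ 0.88122057, -0.47256268, -0.01161081],
       [-0.33237135, -0.60195656, -0.72606996],
       [ 0.33612436,  0.64368688, -0.68752281]]), 't': array([-363.34302096,  274.86764924, 1637.15322755])}
top {'fov_y': 44.60814362991782, 'cx': 317.2454206250272, 'cy': 208.10129698800924, 'R': array([[-0.00751559, -0.99995943,  0.00496514],
       [-0.9825923 ,  0.00646319, -0.18566261],
       [ 0.18562299, -0.00627407, -0.98260101]]), 't': array([  96.25047713,  454.75496347, 1400.69768892])}
wrist {'fov_y': 67.06881605526193, 'cx': 320.3471316549346, 'cy': 196.25215705764828, 'R': array([[ 0.32863329, -0.94445633, -0.00154841],
       [-0.90509749, -0.31540549,  0.28516296],
       [-0.26981234, -0.09231258, -0.9584778 ]]), 't': array([-624.08141969,  -38.45715448,  378.25207389])}
```

View pics/top0.png

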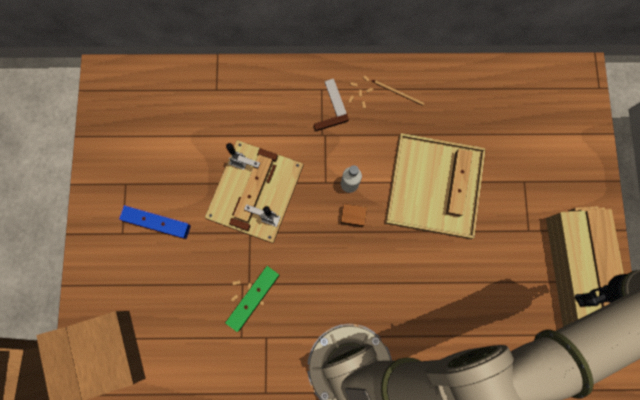

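View pics/side0.png

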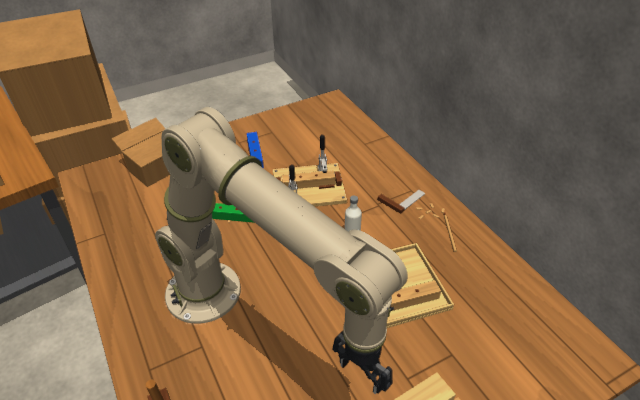

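View pics/wrist0.png

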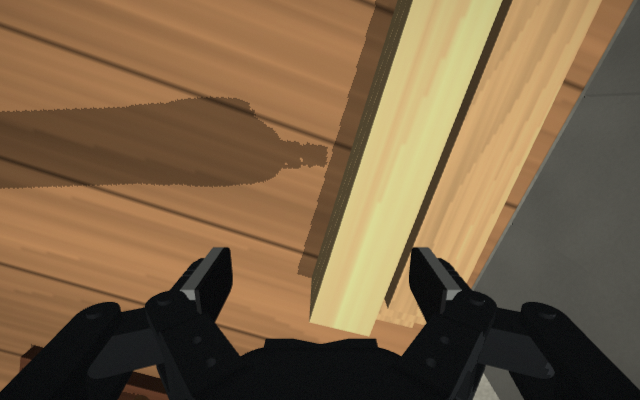

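Top view: jig with the rail around (254,190), its clamps at (237,157) and (262,213). Tray at (437,186) with the finished rail at (459,183). Bottle (350,180), offcut (353,215), square (332,108). Look-alikes for the workpiece are the blue bar (155,222), the green bar (252,298), the finished rail (459,183) and the lumber stack (590,260). By the description I choose the pine bar in the jig at (254,190). Next are close crops.

Run:
```python
import cv2,numpy as np
p=np.load("pics/top0.npz")['p'][...,::-1]
cv2.imwrite("pics/jig_c.png",cv2.resize(p[130:250,195:315],(600,600),interpolation=cv2.INTER_CUBIC))
cv2.imwrite("pics/tray_c.png",cv2.resize(p[90:250,305:495],(760,640),interpolation=cv2.INTER_CUBIC)[:600])
```

```text
(no output)
```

View pics/jig_c.png

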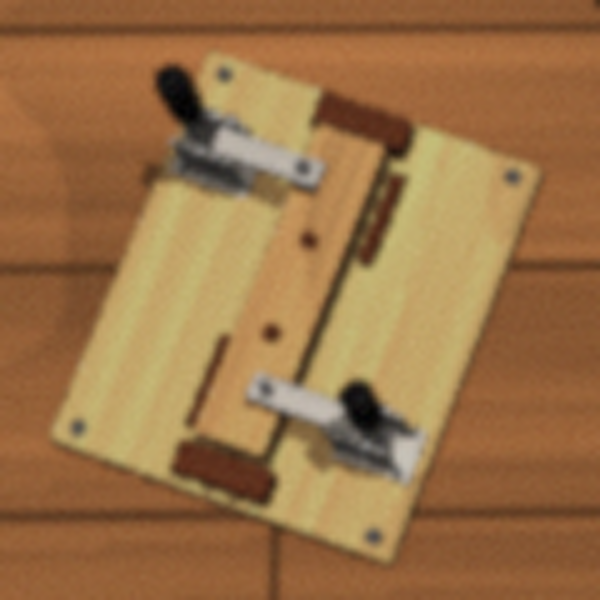

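View pics/tray_c.png

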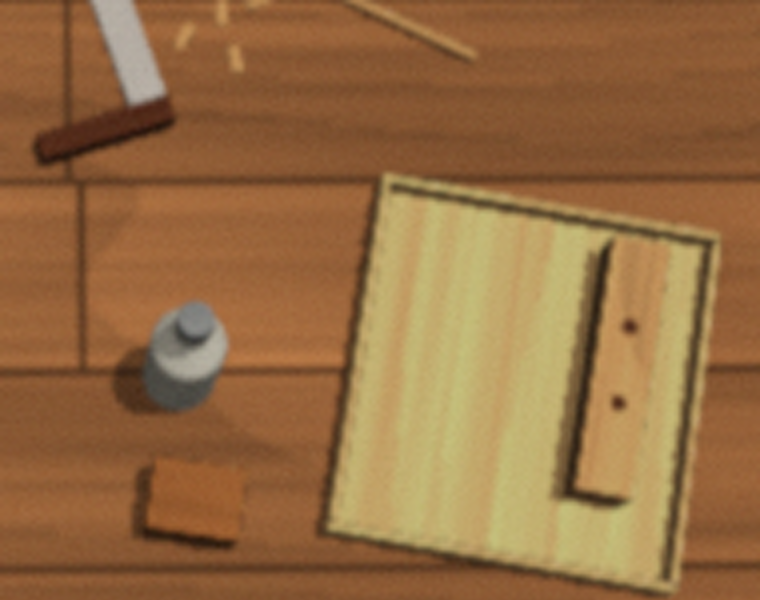

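```bash
cat > h.py <<'E'
import numpy as np,cv2
from rig import env
def cast(ci,px,z):
    f=200/np.tan(np.radians(ci['fov_y'])/2);R=np.array(ci['R']);t=np.array(ci['t'])
    c=-R.T@t; d=R.T@np.array([(px[0]-ci['cx'])/f,(px[1]-ci['cy'])/f,1]); 
    return c+d*(z-c[2])/d[2]
def proj(ci,X):
    f=200/np.tan(np.radians(ci['fov_y'])/2);q=np.array(ci['R'])@np.asarray(X,float)+ci['t']
    return np.array([f*q[0]/q[2]+ci['cx'],f*q[1]/q[2]+ci['cy']])
E
python3 - <<'E'
from h import *
ci=env.camera_info("top")
S=lambda pts,s,o,z:np.array([cast(ci,((x+.5)/s-.5+o[0],(y+.5)/s-.5+o[1]),z) for x,y in pts])
J=S([(208,52),(542,168),(393,562),(53,437)],5,(195,130),18)
T=S([(383,173),(718,238),(672,592),(325,533)],4,(305,90),26)
for n,c in (("jig",J),("tray",T)):
    m=c.mean(0);ux=(c[0]+c[1]-c[2]-c[3]);uy=c[0]+c[3]-c[1]-c[2]
    print(n,c[:,:2].round(),m.round(1),"size",np.linalg.norm(ux)/2,np.linalg.norm(uy)/2,"angx",np.degrees(np.arctan2(ux[1],ux[0])),"angy-90",np.degrees(np.arctan2(uy[1],uy[0]))-90)
H=S([(308,240),(271,333)],5,(195,130),58);print("wp",H,H.mean(0),np.degrees(np.arctan2(*(H[0]-H[1])[[1,0]])))
F=S([(629,326),(618,402)],4,(305,90),47);print("fin",F,F.mean(0),np.degrees(np.arctan2(*(F[0]-F[1])[[1,0]])))
print("bottle top",S([(197,318)],4,(305,90),170)); print("offc",S([(197,498)],4,(305,90),45))
d=np.load("pics/top0.npz")['d'];print(d[190,254],d[183,459])
E
```

```text
jig [[676. 342.]
 [600. 135.]
 [358. 224.]
 [435. 429.]] [517.4 282.6  18. ] size 256.86573032547705 218.93421162759208 angx -20.05862908798003 angy-90 -20.336011939185695
tray [[ 693. -165.]
 [ 639. -421.]
 [ 366. -367.]
 [ 412. -111.]] [ 527.8 -266.1   26. ] size 282.048283312964 260.3781272423388 angx -11.022853605780186 angy-90 -11.040805733638166
wp [[545.5389591  273.15702766  58.        ]
 [489.37841627 294.00369903  58.        ]] [517.45868769 283.58036334  58.        ] -20.364816372140474
fin [[ 564.4859509  -341.30025742   47.        ]
 [ 506.19353633 -329.44811276   47.        ]] [ 535.33974361 -335.37418509   47.        ] -11.492844489943664
bottle top [[539.15780142  -7.16427353 170.        ]]
offc [[436.13588509 -14.80564133  45.        ]]
1439.6539 1457.3053
```

```bash
cat >> h.py <<'E'
JC=np.array([517.4,283.1]);JA=np.radians(-20.2)
TC=np.array([527.8,-266.1]);TA=np.radians(-11.0)
def loc(C,A,x,y): return C+np.array([np.cos(A)*x-np.sin(A)*y,np.sin(A)*x+np.cos(A)*y])
def inc(p,head=None):
    o=env.get_obs();R=np.array(o['orientation']);d=R.T@(np.array(p)-o['tcp_pos'])/25
    r=0
    if head is not None:
        h=np.degrees(np.arctan2(R[1,0],R[0,0]));r=-((head-h+180)%360-180)/6
    return d.round(2),round(r,2)
def st():
    o=env.get_obs();R=np.array(o['orientation'])
    print('t',round(o['time_s'],2),'tcp',o['tcp_pos'].round(1),'head',np.degrees(np.arctan2(R[1,0],R[0,0])).round(2),'q',o['q'].round(2),'F',o['ft_force'].round(1),'w',round(o['width'],3))
E
python3 - <<'E'
from h import *
print(env.tip_reach);st();ci=env.camera_info('wrist');o=env.get_obs()
print('cam in tool',np.array(o['orientation']).T@(-np.array(ci['R']).T@ci['t']-o['tcp_pos']))
print(inc([520,-350,404]),inc([600,0,404]))
for y in(45,60):print(loc(JC,JA,65,y),loc(JC,JA,-65,-y))
E
```

```text
173.4
t 0.15 tcp [ 205.3 -590.2  403.9] head 19.18 q [ 1.17  0.38  0.02  1.37 -0.01  1.39 -0.05] F [ 0.1 -0.3  0.3] w 0.999
cam in tool [71.03452519 -0.18558147 31.36189752]
(array([15.04, -4.94,  0.  ]), 0) (array([ 2.267e+01, -1.711e+01,  2.000e-02]), 0)
[593.94046543 302.88780309] [440.85953457 263.31219691]
[599.11993842 316.96519843] [435.68006158 249.23480157]
```

Emit:
move_arm(increments=[{"gripper": 0, "translation": [15, -5, 0], "roll": -8.4}, {"gripper": 0, "translation": [15, -5, 0], "roll": -8.4}, {"gripper": 0, "translation": [15, -5, 0], "roll": -8.4}, {"gripper": 0, "translation": [15, -5, 0], "roll": -8.4}, {"gripper": 0, "translation": [15, -5, 0], "roll": -8.4}, {"gripper": 0, "translation": [15, -5, 0], "roll": -8.4}, {"gripper": 0, "translation": [15, -5, 0], "roll": -8.4}, {"gripper": 0, "translation": [15, -5, 0], "roll": -8.4}, {"gripper": 0, "translation": [15, -5, 0], "roll": -8.4}, {"gripper": 0, "translation": [15, -5, 0], "roll": -8.4}])

```text
time_s: 0.98
tcp_pos: [522.5, -343.8, 404.3]
orientation: [[0.343, 0.939, 0.001], [0.939, -0.343, 0.003], [0.003, 0.0, -1.0]]
ft_force: [0.2, 0.7, -0.2]
width: 0.003
```

Run:
```python
from h import *
st();print(inc([600,0,404],69.8))
```

```text
t 0.98 tcp [ 522.5 -343.8  404.3] head 69.96 q [ 0.74  0.4  -0.29  1.36  0.11  1.4   0.1 ] F [ 0.2  0.7 -0.2] w 0.003
(array([13.98, -1.8 ,  0.06]), np.float64(0.03))
```

Emit:
move_arm(increments=[{"gripper": 0, "translation": [14, -1.8, 0], "roll": 0}, {"gripper": 0, "translation": [14, -1.8, 0], "roll": 0}, {"gripper": 0, "translation": [14, -1.8, 0], "roll": 0}, {"gripper": 0, "translation": [14, -1.8, 0], "roll": 0}, {"gripper": 0, "translation": [14, -1.8, 0], "roll": 0}, {"gripper": 0, "translation": [14, -1.8, 0], "roll": 0}, {"gripper": 0, "translation": [14, -1.8, 0], "roll": 0}, {"gripper": 0, "translation": [14, -1.8, 0], "roll": 0}, {"gripper": 0, "translation": [14, -1.8, 0], "roll": 0}, {"gripper": 0, "translation": [14, -1.8, 0], "roll": 0}])

```text
time_s: 1.82
tcp_pos: [598.5, 2.0, 404.5]
orientation: [[0.34, 0.941, -0.0], [0.941, -0.34, 0.004], [0.003, -0.001, -1.0]]
ft_force: [-0.4, 0.4, -0.3]
width: -0.0
```

Run:
```python
from h import *
st();print(inc([*loc(JC,JA,65,40),404],69.8), inc([*loc(JC,JA,65,-30),404],69.8))
```

```text
t 1.82 tcp [598.5   2.  404.5] head 70.15 q [ 0.29  0.36 -0.46  1.43  0.16  1.38 -0.52] F [-0.4  0.4 -0.3] w -0.0
(array([11.06, -4.26,  0.06]), np.float64(0.06)) (array([ 8.26, -4.28,  0.05]), np.float64(0.06))
```

Emit:
move_arm(increments=[{"gripper": 0, "translation": [9, -4.3, 0], "roll": 0}, {"gripper": 0, "translation": [9, -4.3, 0], "roll": 0}, {"gripper": 0, "translation": [9, -4.3, 0], "roll": 0}, {"gripper": 0, "translation": [9, -4.3, 0], "roll": 0}, {"gripper": 0, "translation": [9, -4.3, 0], "roll": 0}, {"gripper": 0, "translation": [9, -4.3, 0], "roll": 0}, {"gripper": 0, "translation": [9, -4.3, 0], "roll": 0}, {"gripper": 0, "translation": [9, -4.3, 0], "roll": 0}, {"gripper": 0, "translation": [9, -4.3, 0], "roll": 0}, {"gripper": 0, "translation": [9, -4.3, 0], "roll": 0}])

```text
time_s: 2.65
tcp_pos: [577.0, 241.0, 404.4]
orientation: [[0.352, 0.936, 0.0], [0.936, -0.352, -0.001], [-0.001, 0.0, -1.0]]
ft_force: [0.6, -0.6, 0.5]
width: 0.003
```

Run:
```python
from h import *
st();ci=env.camera_info('wrist');p,d=env.get_image('wrist');p=p[...,::-1].copy()
for x,y,z in [(65,80,182),(65,80,114),(130,110,18),(-130,110,18),(65,4,79),(-65,-4,79),(-100,22,58),(100,22,58),(-100,-22,58),(100,-22,58)]:
    q=proj(ci,[*loc(JC,JA,x,y),z]);print(x,y,q.round());cv2.circle(p,tuple(int(v) for v in q),4,(255,0,255),1)
cv2.imwrite('pics/w1.png',p)
```

```text
t 2.65 tcp [577.  241.  404.4] head 69.42 q [-0.07  0.44 -0.54  1.35  0.22  1.42 -0.96] F [ 0.6 -0.6  0.5] w 0.003
65 80 [312.  57.]
65 80 [314.  70.]
130 110 [376.  50.]
-130 110 [134.  52.]
65 4 [316. 158.]
-65 -4 [184. 167.]
-100 22 [156. 138.]
100 22 [350. 137.]
-100 -22 [163. 180.]
100 -22 [349. 179.]
```

View pics/w1.png

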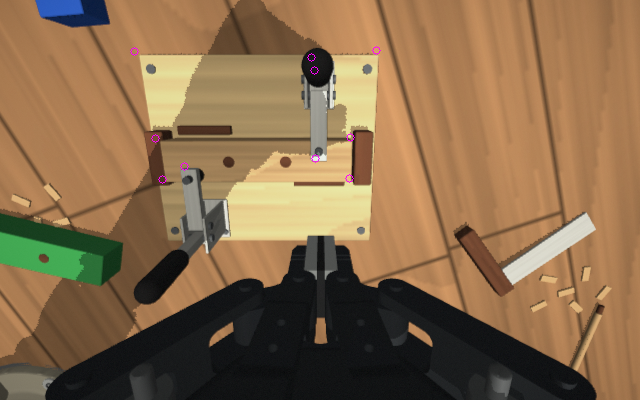

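The overlay agrees with the wrist view to within about 4 px: clamp a's grip is at (317,67), its bar end at (318,158), the rail corners around (155..350,137..180), and clamp b's grip at (160,275). Next I move to the inner side of grip a.

Run:
```python
from h import *
print(inc([*loc(JC,JA,68,50),404],69.8),inc([*loc(JC,JA,68,50),319],69.8))
```

```text
(array([ 2.76, -0.12,  0.02]), np.float64(-0.07)) (array([ 2.76, -0.12,  3.42]), np.float64(-0.07))
```

Emit:
move_arm(increments=[{"gripper": 0, "translation": [2.7, -0.1, 1], "roll": 0}, {"gripper": 0, "translation": [2.7, -0.1, 2], "roll": 0}, {"gripper": 0, "translation": [2.7, -0.1, 3.4], "roll": 0}, {"gripper": 0, "translation": [2.7, -0.1, 3.4], "roll": 0}, {"gripper": 0, "translation": [2.7, -0.1, 3.4], "roll": 0}, {"gripper": 0, "translation": [2.7, -0.1, 3.4], "roll": 0}])

```text
time_s: 3.2
tcp_pos: [598.5, 305.5, 321.8]
orientation: [[0.351, 0.936, 0.002], [0.936, -0.351, 0.0], [0.001, 0.002, -1.0]]
ft_force: [0.1, 0.1, 0.3]
width: 0.001
```

Emit:
move_arm(increments=[{"gripper": 0, "translation": [0.4, 0, 0], "roll": 0}, {"gripper": 0, "translation": [0.8, 0, 0], "roll": 0}, {"gripper": 0, "translation": [1.1, 0, 0], "roll": 0}, {"gripper": 0, "translation": [1.4, 0, 0], "roll": 0}, {"gripper": 0, "translation": [1.7, 0, 0], "roll": 0}, {"gripper": 0, "translation": [2.0, 0, 0], "roll": 0}, {"gripper": 0, "translation": [2.3, 0, 0], "roll": 0}, {"gripper": 0, "translation": [2.6, 0, 0], "roll": 0}, {"gripper": 0, "translation": [2.6, 0, 0], "roll": 0}])

```text
time_s: 3.95
tcp_pos: [619.9, 370.3, 321.0]
orientation: [[0.347, 0.938, 0.001], [0.938, -0.347, 0.003], [0.003, 0.0, -1.0]]
ft_force: [-0.7, 1.1, -0.2]
width: -0.001
```

Run:
```python
from h import *
st();p,d=env.get_image('wrist');cv2.imwrite('pics/w2.png',p[...,::-1])
p,d=env.get_image('side');cv2.imwrite('pics/s2.png',cv2.resize(p[100:260,200:420,::-1],None,fx=3,fy=3))
```

```text
t 3.95 tcp [619.9 370.3 321. ] head 69.67 q [-0.29  0.7  -0.51  1.15  0.33  1.37 -1.12] F [-0.7  1.1 -0.2] w -0.001
```

View pics/w2.png

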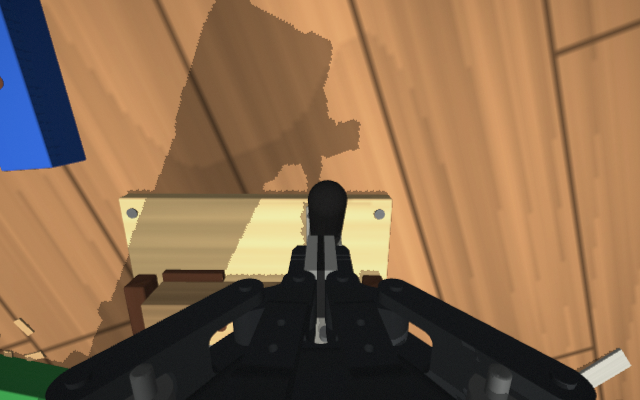

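View pics/s2.png

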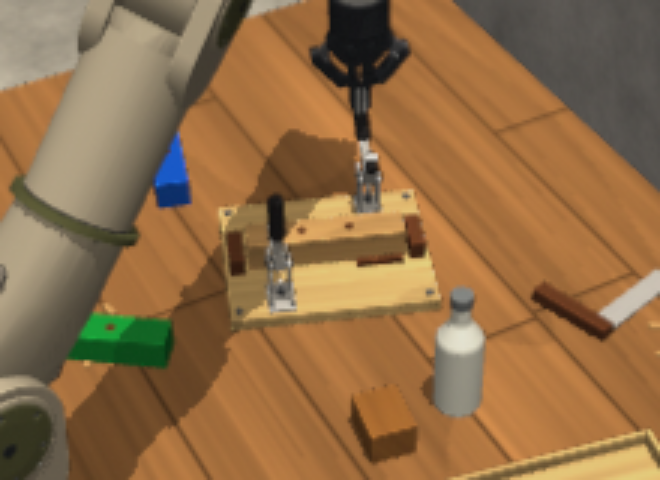

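Emit:
move_arm(increments=[{"gripper": 0, "translation": [0, 0, -1.5], "roll": 0}, {"gripper": 0, "translation": [0, 0, -3.2], "roll": 0}, {"gripper": 0, "translation": [0, 0, -3.2], "roll": 0}, {"gripper": 0, "translation": [-2, 0, -3.2], "roll": 0}, {"gripper": 0, "translation": [-3.6, 0, -3.2], "roll": 0}, {"gripper": 0, "translation": [-3.6, 0, -3.2], "roll": 0}])

```text
time_s: 4.55
tcp_pos: [588.2, 277.5, 399.0]
orientation: [[0.354, 0.935, -0.001], [0.935, -0.354, -0.005], [-0.005, 0.001, -1.0]]
ft_force: [0.8, -0.5, -1.1]
width: 0.001
```

Run:
```python
from h import *
st();p,d=env.get_image('wrist');cv2.imwrite('pics/w3.png',p[...,::-1])
print(inc([*loc(JC,JA,-63,-50),404],69.8))
```

```text
t 4.55 tcp [588.2 277.5 399. ] head 69.27 q [-0.14  0.5  -0.54  1.28  0.25  1.44 -1.02] F [ 0.8 -0.5 -1.1] w 0.001
(array([-2.85, -5.24, -0.16]), np.float64(-0.09))
```

View pics/w3.png

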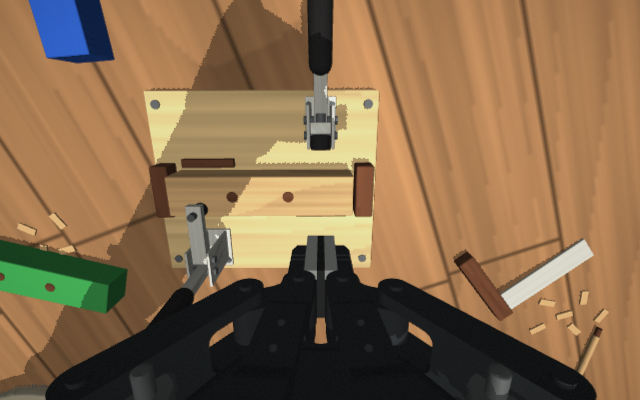

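Clamp a is open: the bar is up at (320,140) and the handle lies outward at (320,40). Clamp b is still shut, with its bar over the rail at (195,210).

Emit:
move_arm(increments=[{"gripper": 0, "translation": [-2.8, -5.2, 0], "roll": 0}, {"gripper": 0, "translation": [-2.8, -5.2, 0], "roll": 0}, {"gripper": 0, "translation": [-2.8, -5.2, 0], "roll": 0}, {"gripper": 0, "translation": [-2.8, -5.2, 0], "roll": 0}, {"gripper": 0, "translation": [-2.8, -5.2, 0], "roll": 0}, {"gripper": 0, "translation": [-2.8, -5.2, 0], "roll": 0}])

```text
time_s: 5.1
tcp_pos: [441.3, 263.8, 400.9]
orientation: [[0.348, 0.938, 0.003], [0.938, -0.348, 0.0], [0.001, 0.003, -1.0]]
ft_force: [0.0, -0.3, 0.2]
width: 0.001
```

Run:
```python
from h import *
st()
print(inc([*loc(JC,JA,-63,-48),320],69.8))
```

```text
t 5.1 tcp [441.3 263.8 400.9] head 69.65 q [-0.06  0.19 -0.61  1.66  0.12  1.33 -1.05] F [ 0.  -0.3  0.2] w 0.001
(array([-0.15,  0.06,  3.24]), np.float64(-0.02))
```

Emit:
move_arm(increments=[{"gripper": 0, "translation": [0, 0, 1.2], "roll": 0}, {"gripper": 0, "translation": [0, 0, 2.4], "roll": 0}, {"gripper": 0, "translation": [0, 0, 3.2], "roll": 0}, {"gripper": 0, "translation": [0, 0, 3.2], "roll": 0}, {"gripper": 0, "translation": [0, 0, 3.2], "roll": 0}])

```text
time_s: 5.52
tcp_pos: [443.1, 263.4, 319.3]
orientation: [[0.349, 0.937, -0.002], [0.937, -0.349, -0.0], [-0.001, -0.002, -1.0]]
ft_force: [-0.2, 0.3, -0.0]
width: 0.003
```

Run:
```python
from h import *
st()
print(inc([*loc(JC,JA,-63,-118),320],69.8))
```

```text
t 5.52 tcp [443.1 263.4 319.3] head 69.55 q [-0.08  0.26 -0.6   1.77  0.16  1.16 -1.09] F [-0.2  0.3 -0. ] w 0.003
(array([-2.95,  0.01, -0.02]), np.float64(-0.04))
```

Emit:
move_arm(increments=[{"gripper": 0, "translation": [-0.4, 0, 0], "roll": 0}, {"gripper": 0, "translation": [-0.8, 0, 0], "roll": 0}, {"gripper": 0, "translation": [-1.1, 0, 0], "roll": 0}, {"gripper": 0, "translation": [-1.4, 0, 0], "roll": 0}, {"gripper": 0, "translation": [-1.7, 0, 0], "roll": 0}, {"gripper": 0, "translation": [-2.0, 0, 0], "roll": 0}, {"gripper": 0, "translation": [-2.3, 0, 0], "roll": 0}, {"gripper": 0, "translation": [-2.6, 0, 0], "roll": 0}, {"gripper": 0, "translation": [-2.9, 0, 0], "roll": 0}, {"gripper": 0, "translation": [-2.9, 0, 0], "roll": 0}])

```text
time_s: 6.35
tcp_pos: [416.9, 193.5, 320.1]
orientation: [[0.351, 0.936, 0.0], [0.936, -0.351, -0.002], [-0.001, 0.001, -1.0]]
ft_force: [0.5, -0.9, -0.1]
width: 0.001
```

Run:
```python
from h import *
st()
p,d=env.get_image('side');cv2.imwrite('pics/s4.png',cv2.resize(p[100:260,200:420,::-1],None,fx=3,fy=3))
p,d=env.get_image('wrist');cv2.imwrite('pics/w4.png',p[...,::-1])
```

```text
t 6.35 tcp [416.9 193.5 320.1] head 69.46 q [ 0.04  0.13 -0.58  1.9   0.08  1.13 -0.93] F [ 0.5 -0.9 -0.1] w 0.001
```

View pics/s4.png

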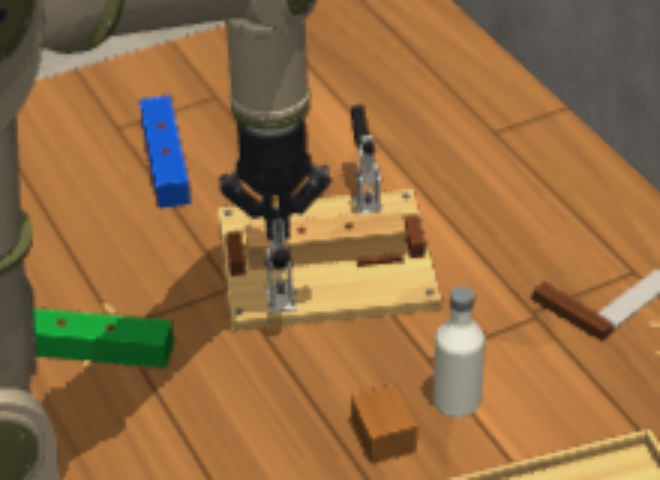

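View pics/w4.png

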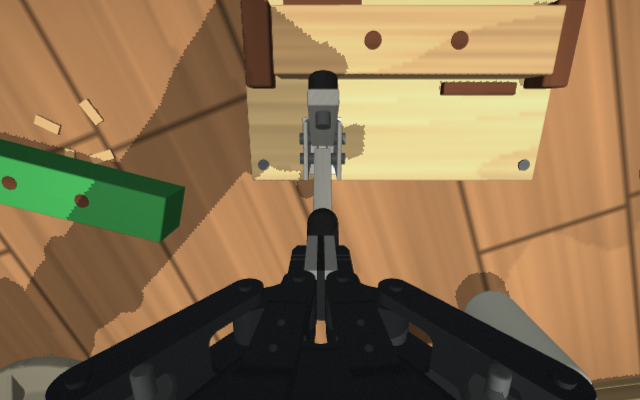

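Clamp b is open too: in the wrist view its bar stands upright at (323,90) and the handle lies outward at (322,215). Rising now, then turning to line up over the rail.

Run:
```python
from h import *
print(inc([*loc(JC,JA,0,0),404],159.8))
```

```text
(array([ 4.71,  2.52, -3.36]), np.float64(-15.05))
```

Emit:
move_arm(increments=[{"gripper": 0, "translation": [0, 0, -1.6], "roll": 0}, {"gripper": 0, "translation": [0, 0, -3.2], "roll": 0}, {"gripper": 0, "translation": [0, 0, -3.4], "roll": 0}, {"gripper": 0, "translation": [2.4, 1.2, -3.4], "roll": -15}, {"gripper": 85, "translation": [4.7, 2.5, -3.4], "roll": -15}, {"gripper": 85, "translation": [4.7, 2.5, -3.4], "roll": -15}, {"gripper": 85, "translation": [4.7, 2.5, -3.4], "roll": -15}, {"gripper": 85, "translation": [4.7, 2.5, -3.4], "roll": -15}, {"gripper": 85, "translation": [4.7, 2.5, -3.4], "roll": -15}, {"gripper": 85, "translation": [4.7, 2.5, -3.4], "roll": -15}])

```text
time_s: 7.28
tcp_pos: [517.0, 284.4, 403.9]
orientation: [[-0.502, 0.865, -0.001], [0.865, 0.502, 0.0], [0.001, -0.001, -1.0]]
ft_force: [1.1, 0.3, 0.5]
width: 0.851
```

Run:
```python
from h import *
st();print(inc([*loc(JC,JA,0,0),404],159.8))
```

```text
t 7.28 tcp [517.  284.4 403.9] head 120.1 q [-0.02  0.39 -0.72  1.45  0.26  1.4  -0.22] F [1.1 0.3 0.5] w 0.851
(array([-0.05, -0.01, -0.  ]), np.float64(-6.62))
```

Emit:
move_arm(increments=[{"gripper": 85, "translation": [0, 0, 0], "roll": -6.6}, {"gripper": 85, "translation": [0, 0, 0], "roll": -6.6}, {"gripper": 85, "translation": [0, 0, 0], "roll": -6.6}, {"gripper": 85, "translation": [0, 0, 0], "roll": -6.6}, {"gripper": 85, "translation": [0, 0, 0], "roll": -6.6}, {"gripper": 85, "translation": [0, 0, 0], "roll": -6.6}, {"gripper": 85, "translation": [0, 0, 0], "roll": -6.6}, {"gripper": 85, "translation": [0, 0, 0], "roll": -6.6}])

```text
time_s: 7.95
tcp_pos: [516.8, 283.9, 404.4]
orientation: [[-0.935, 0.356, -0.001], [0.356, 0.935, 0.0], [0.001, -0.0, -1.0]]
ft_force: [0.4, 0.1, -0.7]
width: 0.993
```

Run:
```python
from h import *
st();print(inc([*loc(JC,JA,0,0),404],159.8))
ci=env.camera_info('wrist');p,d=env.get_image('wrist');p=p[...,::-1].copy()
for x,y,z in [(0,22,58),(0,-22,58),(-100,22,58),(100,22,58),(-100,-22,58),(100,-22,58)]:
    q=proj(ci,[*loc(JC,JA,x,y),z]);print(x,y,q.round());cv2.circle(p,tuple(int(v) for v in q),4,(255,0,255),1)
cv2.imwrite('pics/w5.png',p)
```

```text
t 7.95 tcp [516.8 283.9 404.4] head 159.17 q [ 0.06  0.43 -0.84  1.44  0.32  1.41  0.42] F [ 0.4  0.1 -0.7] w 0.993
(array([-0.03, -0.02,  0.02]), np.float64(-0.11))
0 22 [341. 179.]
0 -22 [300. 180.]
-100 22 [342.  80.]
100 22 [341. 263.]
-100 -22 [297.  80.]
100 -22 [303. 263.]
```

View pics/w5.png

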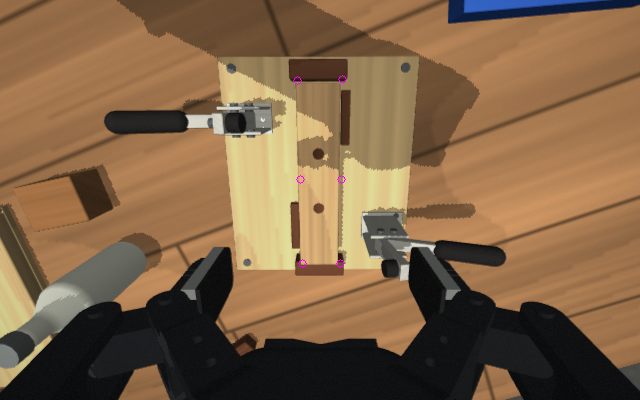

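Both clamps stay open, with handles at (145,122) and (470,252), and the predicted rail corners coincide with the rail. Descending.

Emit:
move_arm(increments=[{"gripper": 85, "translation": [0, 0, 1.5], "roll": -0.1}, {"gripper": 85, "translation": [0, 0, 3], "roll": -0.1}, {"gripper": 85, "translation": [0, 0, 4.5], "roll": -0.1}, {"gripper": 85, "translation": [0, 0, 5.7], "roll": -0.1}, {"gripper": 85, "translation": [0, 0, 6.6], "roll": -0.1}, {"gripper": 85, "translation": [0, 0, 7.3], "roll": -0.1}, {"gripper": 85, "translation": [0, 0, 7.8], "roll": -0.1}, {"gripper": 85, "translation": [0, 0, 8.2], "roll": -0.1}, {"gripper": 85, "translation": [0, 0, 8.2], "roll": -0.1}, {"gripper": 85, "translation": [0, 0, 8.2], "roll": -0.1}])

```text
time_s: 8.83
tcp_pos: [516.8, 284.1, 200.1]
orientation: [[-0.939, 0.344, 0.0], [0.344, 0.939, 0.0], [-0.0, 0.0, -1.0]]
ft_force: [-0.2, -0.1, -0.4]
width: 0.994
```

Run:
```python
from h import *
st();print(inc([*loc(JC,JA,0,0),198],159.8))
p,d=env.get_image('wrist');cv2.imwrite('pics/w6.png',p[...,::-1])
```

```text
t 8.83 tcp [516.8 284.1 200.1] head 159.89 q [ 0.    0.61 -0.75  1.68  0.47  1.04  0.32] F [-0.2 -0.1 -0.4] w 0.994
(array([-0.04, -0.03,  0.08]), np.float64(0.01))
```

View pics/w6.png

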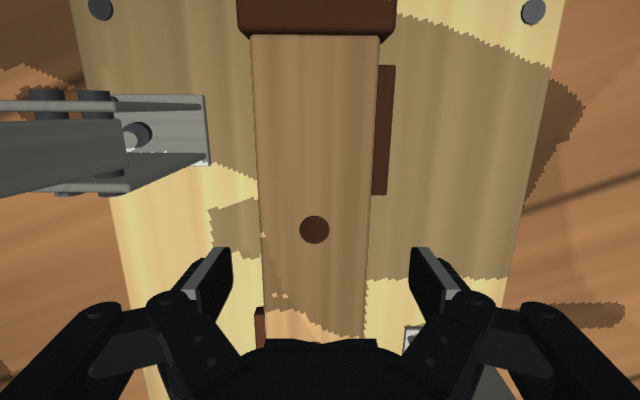

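The rail lies centred between the pads, at columns 262..368 between pads at 230 and 412. Closing.

Emit:
move_arm(increments=[{"gripper": 30, "translation": [0, 0, 0], "roll": 0}, {"gripper": 30, "translation": [0, 0, 0], "roll": 0}, {"gripper": 30, "translation": [0, 0, 0], "roll": 0}, {"gripper": 30, "translation": [0, 0, 0], "roll": 0}, {"gripper": 30, "translation": [0, 0, 0], "roll": 0}, {"gripper": 30, "translation": [0, 0, 0], "roll": 0}, {"gripper": 30, "translation": [0, 0, 0], "roll": 0}, {"gripper": 30, "translation": [0, 0, 0], "roll": 0}, {"gripper": 30, "translation": [0, 0, 0], "roll": 0}, {"gripper": 30, "translation": [0, 0, 0], "roll": 0}])

```text
time_s: 9.72
tcp_pos: [517.0, 284.1, 200.7]
orientation: [[-0.939, 0.344, 0.001], [0.344, 0.939, 0.0], [-0.001, 0.001, -1.0]]
ft_force: [-0.6, -1.1, 6.6]
width: 0.504
```

Emit:
move_arm(increments=[{"gripper": 30, "translation": [0, 0, -0.3], "roll": 0}, {"gripper": 30, "translation": [0, 0, -0.8], "roll": 0}, {"gripper": 30, "translation": [0, 0, -1.5], "roll": 0}, {"gripper": 30, "translation": [0, 0, -2.3], "roll": 0}, {"gripper": 30, "translation": [0, 0, -3.2], "roll": 0}, {"gripper": 30, "translation": [0, 0, -4.2], "roll": 0}, {"gripper": 30, "translation": [0, 0, -5.3], "roll": 0}, {"gripper": 30, "translation": [0, 0, -6.5], "roll": 0}, {"gripper": 30, "translation": [0, 0, -7.7], "roll": 0}, {"gripper": 30, "translation": [0, 0, -8.6], "roll": 0}])

```text
time_s: 10.55
tcp_pos: [516.1, 284.2, 418.5]
orientation: [[-0.939, 0.343, 0.002], [0.343, 0.939, 0.001], [-0.002, 0.002, -1.0]]
ft_force: [-0.0, 0.7, -2.2]
width: 0.506
```

Run:
```python
from h import *
st()
p,d=env.get_image('wrist');cv2.imwrite('pics/w7.png',p[...,::-1])
print(loc(TC,TA,0,38), inc([580,0,415],165))
```

```text
t 10.55 tcp [516.1 284.2 418.5] head 159.96 q [ 0.06  0.42 -0.85  1.42  0.31  1.44  0.44] F [-0.   0.7 -2.2] w 0.506
[ 535.05074182 -228.79816703] (array([-6.29, -9.84,  0.28]), np.float64(-0.84))
```

View pics/w7.png

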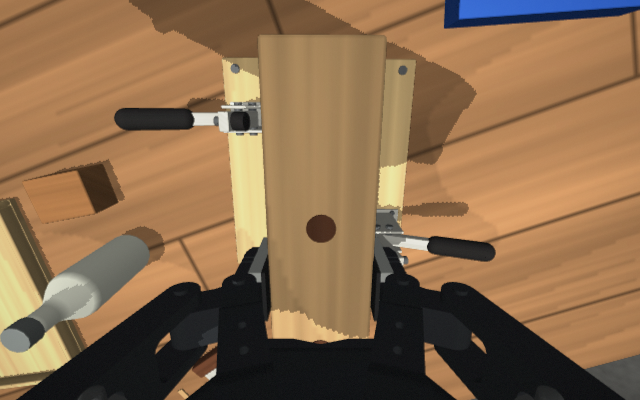

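Rail is held, with opening 43 mm and both clamps open. Its underside is about 236 mm above the bench, clear of the bottle. Carrying it over.

Emit:
move_arm(increments=[{"gripper": 30, "translation": [-0.5, -0.8, 0], "roll": -0.2}, {"gripper": 30, "translation": [-1.2, -1.9, 0], "roll": -0.4}, {"gripper": 30, "translation": [-1.9, -3.0, 0], "roll": -0.6}, {"gripper": 30, "translation": [-2.6, -4.1, 0], "roll": -0.8}, {"gripper": 30, "translation": [-3.3, -5.2, 0], "roll": -1}, {"gripper": 30, "translation": [-4.0, -6.3, 0], "roll": -1.2}, {"gripper": 30, "translation": [-4.7, -7.4, 0], "roll": -1.4}, {"gripper": 30, "translation": [-5.4, -8.5, 0], "roll": -1.5}, {"gripper": 30, "translation": [-6.0, -9.4, 0], "roll": -1.5}, {"gripper": 30, "translation": [-6.3, -9.9, 0], "roll": -1.5}])

```text
time_s: 11.43
tcp_pos: [579.9, -7.0, 414.9]
orientation: [[-0.98, 0.197, -0.0], [0.197, 0.98, -0.001], [-0.0, -0.001, -1.0]]
ft_force: [0.4, 0.0, -2.1]
width: 0.506
```

Run:
```python
from h import *
st()
print(inc([*loc(TC,TA,0,38),415],169))
```

```text
t 11.43 tcp [579.9  -7.  414.9] head 168.65 q [ 0.55  0.38 -0.79  1.45  0.27  1.42  1.13] F [ 0.4  0.  -2.1] w 0.506
(array([ 0.01, -9.05,  0.01]), np.float64(-0.06))
```

Emit:
move_arm(increments=[{"gripper": 30, "translation": [0, -0.8, 0], "roll": 0}, {"gripper": 30, "translation": [0, -1.9, 0], "roll": 0}, {"gripper": 30, "translation": [0, -3.1, 0], "roll": 0}, {"gripper": 30, "translation": [0, -4.3, 0], "roll": 0}, {"gripper": 30, "translation": [0, -5.5, 0], "roll": 0}, {"gripper": 30, "translation": [0, -6.6, 0], "roll": 0}, {"gripper": 30, "translation": [0, -7.6, 0], "roll": 0}, {"gripper": 30, "translation": [0, -8.5, 0], "roll": 0}, {"gripper": 30, "translation": [0, -9.0, 0], "roll": 0}, {"gripper": 30, "translation": [0, -9.0, 0], "roll": 0}])

```text
time_s: 12.27
tcp_pos: [535.5, -226.3, 414.6]
orientation: [[-0.98, 0.197, -0.001], [0.197, 0.98, -0.001], [0.0, -0.001, -1.0]]
ft_force: [-0.3, -0.6, -2.4]
width: 0.503
```

Run:
```python
from h import *
st()
print(inc([*loc(TC,TA,0,38),191],169))
ci=env.camera_info('wrist');p,d=env.get_image('wrist');p=p[...,::-1].copy()
for x,y,z in [(-135,125,26),(-135,-125,26),(-100,60,47),(-100,16,47),(100,60,47)]:
    q=proj(ci,[*loc(TC,TA,x,y),z]);print(x,y,q.round());cv2.circle(p,tuple(int(v) for v in q),4,(255,0,255),1)
cv2.imwrite('pics/w8.png',p)
p,d=env.get_image('top');cv2.imwrite('pics/t8.png',cv2.resize(p[100:260,300:520,::-1],None,fx=3,fy=3))
```

```text
t 12.27 tcp [ 535.5 -226.3  414.6] head 168.66 q [ 0.88  0.36 -0.71  1.45  0.24  1.41  1.54] F [-0.3 -0.6 -2.4] w 0.503
(array([-0.01, -0.09,  8.94]), np.float64(-0.06))
-135 125 [399.  47.]
-135 -125 [167.  49.]
-100 60 [339.  81.]
-100 16 [297.  81.]
100 60 [337. 254.]
```

View pics/w8.png

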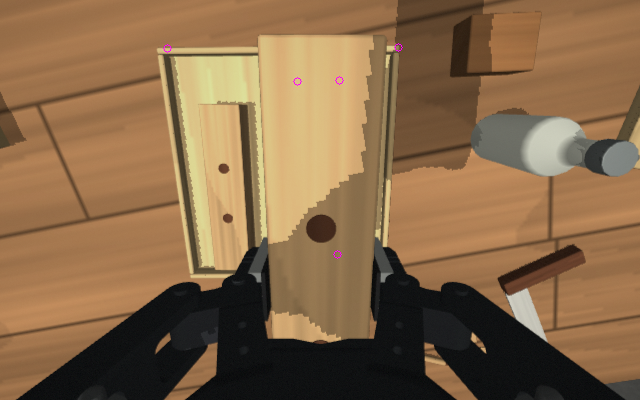

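View pics/t8.png

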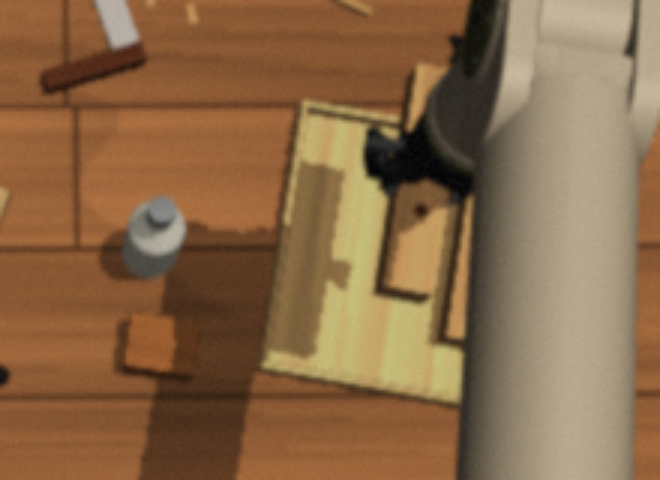

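Placement at tray y = +38 is clear of the finished rail (at (225,190)) and of the wall. Lowering to just above the floor first.

Emit:
move_arm(increments=[{"gripper": 30, "translation": [0, -0.1, 0.8], "roll": 0}, {"gripper": 30, "translation": [0, -0.1, 2.0], "roll": 0}, {"gripper": 30, "translation": [0, -0.1, 3.2], "roll": 0}, {"gripper": 30, "translation": [0, -0.1, 4.4], "roll": 0}, {"gripper": 30, "translation": [0, -0.1, 5.5], "roll": 0}, {"gripper": 30, "translation": [0, -0.1, 6.5], "roll": 0}, {"gripper": 30, "translation": [0, -0.1, 7.4], "roll": 0}, {"gripper": 30, "translation": [0, -0.1, 8.1], "roll": 0}, {"gripper": 30, "translation": [0, -0.1, 8.6], "roll": 0}, {"gripper": 30, "translation": [0, -0.1, 8.8], "roll": 0}])

```text
time_s: 13.2
tcp_pos: [535.9, -223.7, 193.1]
orientation: [[-0.982, 0.19, -0.002], [0.19, 0.982, 0.002], [0.002, 0.002, -1.0]]
ft_force: [0.0, 0.2, -2.3]
width: 0.506
```

Emit:
move_arm(increments=[{"gripper": 30, "translation": [0, 0, 0], "roll": 0}, {"gripper": 30, "translation": [0, 0, 0.05], "roll": 0}, {"gripper": 30, "translation": [0, 0, 0.05], "roll": 0}])

```text
time_s: 13.45
tcp_pos: [536.5, -225.6, 194.7]
orientation: [[-0.981, 0.192, 0.002], [0.192, 0.981, -0.001], [-0.002, -0.0, -1.0]]
ft_force: [0.5, -0.4, -1.2]
width: 0.502
```

Emit:
move_arm(increments=[{"gripper": 30, "translation": [0, 0, 0.05], "roll": 0}, {"gripper": 30, "translation": [0, 0, 0.1], "roll": 0}, {"gripper": 30, "translation": [0, 0, 0.1], "roll": 0}])

```text
time_s: 13.7
tcp_pos: [535.9, -226.0, 191.3]
orientation: [[-0.981, 0.192, 0.0], [0.192, 0.981, -0.0], [-0.001, -0.0, -1.0]]
ft_force: [-0.6, -0.0, -1.7]
width: 0.502
```

Emit:
move_arm(increments=[{"gripper": 30, "translation": [0, 0, 0.05], "roll": 0}, {"gripper": 30, "translation": [0, 0, 0.08], "roll": 0}, {"gripper": 30, "translation": [0, 0, 0.08], "roll": 0}])

```text
time_s: 13.95
tcp_pos: [536.0, -226.0, 189.6]
orientation: [[-0.981, 0.192, 0.0], [0.192, 0.981, -0.0], [-0.0, -0.0, -1.0]]
ft_force: [-2.9, -0.5, 4.7]
width: 0.507
```

Force changed sign from -2 to +4.7 N, so the rail is on the floor. Releasing.

Emit:
move_arm(increments=[{"gripper": 60, "translation": [0, 0, 0], "roll": 0}, {"gripper": 80, "translation": [0, 0, 0], "roll": 0}, {"gripper": 80, "translation": [0, 0, 0], "roll": 0}, {"gripper": 80, "translation": [0, 0, 0], "roll": 0}, {"gripper": 80, "translation": [0, 0, 0], "roll": 0}, {"gripper": 80, "translation": [0, 0, 0], "roll": 0}, {"gripper": 80, "translation": [0, 0, 0], "roll": 0}, {"gripper": 80, "translation": [0, 0, 0], "roll": 0}])

```text
time_s: 14.62
tcp_pos: [535.9, -225.8, 188.9]
orientation: [[-0.981, 0.192, 0.0], [0.192, 0.981, 0.0], [-0.0, 0.0, -1.0]]
ft_force: [-0.4, -0.2, 0.6]
width: 0.937
```

Run:
```python
from h import *
st()
p,d=env.get_image('wrist');cv2.imwrite('pics/w9.png',p[...,::-1])
```

```text
t 14.62 tcp [ 535.9 -225.8  188.9] head 168.92 q [ 0.82  0.58 -0.63  1.71  0.39  0.99  1.43] F [-0.4 -0.2  0.6] w 0.937
```

View pics/w9.png

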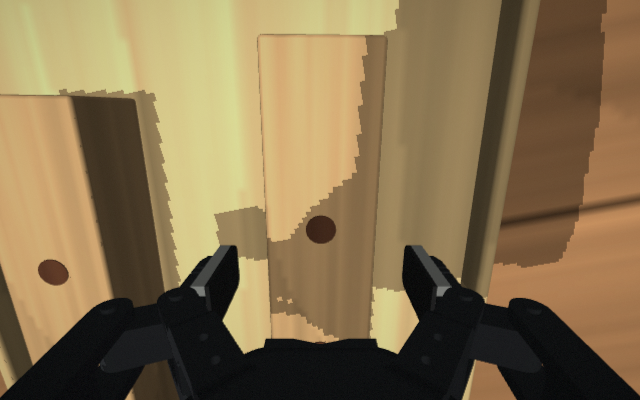

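The pads (238 and 404) are clear of the rail (268..375), which lies flat beside the finished one. Rising, then moving back so the top view is clear.

Emit:
move_arm(increments=[{"gripper": 80, "translation": [0, 0, -0.5], "roll": 0}, {"gripper": 80, "translation": [0, 0, -1.5], "roll": 0}, {"gripper": 80, "translation": [0, 0, -3], "roll": 0}, {"gripper": 80, "translation": [0, 0, -4.6], "roll": 0}, {"gripper": 80, "translation": [0, 0, -6.2], "roll": 0}, {"gripper": 80, "translation": [0, 0, -7.8], "roll": 0}, {"gripper": 80, "translation": [0, 0, -8.8], "roll": 0}, {"gripper": 80, "translation": [0, 0, -8.8], "roll": 0}])

```text
time_s: 15.33
tcp_pos: [536.9, -225.2, 416.9]
orientation: [[-0.981, 0.192, 0.01], [0.192, 0.981, -0.004], [-0.011, -0.002, -1.0]]
ft_force: [-0.1, 0.4, -0.4]
width: 0.938
```

Emit:
move_arm(increments=[{"gripper": 80, "translation": [0, 1.5, 0], "roll": 0}, {"gripper": 80, "translation": [0, 3, 0], "roll": 0}, {"gripper": 80, "translation": [0, 4.6, 0], "roll": 0}, {"gripper": 80, "translation": [0, 6.2, 0], "roll": 0}, {"gripper": 80, "translation": [0, 7.8, 0], "roll": 0}, {"gripper": 80, "translation": [0, 8.8, 0], "roll": 0}, {"gripper": 80, "translation": [0, 8.8, 0], "roll": 0}, {"gripper": 80, "translation": [0, 8.8, 0], "roll": 0}])

```text
time_s: 16.0
tcp_pos: [577.9, -7.5, 409.4]
orientation: [[-0.982, 0.187, 0.0], [0.187, 0.982, 0.001], [-0.0, 0.001, -1.0]]
ft_force: [0.9, -1.2, 0.4]
width: 0.937
```

Run:
```python
from h import *
st()
p,d=env.get_image('top');cv2.imwrite('pics/t9.png',cv2.resize(p[80:260,190:510,::-1],(800,450)));np.savez('pics/t9.npz',p=p,d=d)
p,d=env.get_image('side');cv2.imwrite('pics/s9.png',p[...,::-1])
```

```text
t 16.0 tcp [577.9  -7.5 409.4] head 169.19 q [ 0.56  0.38 -0.79  1.47  0.27  1.4   1.14] F [ 0.9 -1.2  0.4] w 0.937
```

View pics/t9.png

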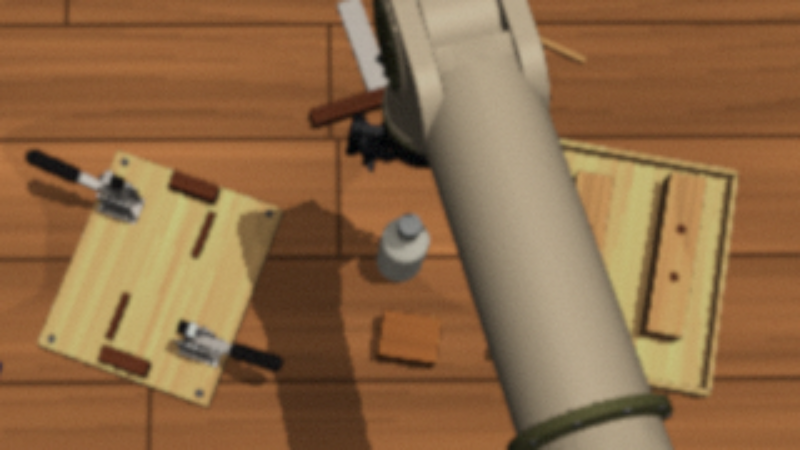

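View pics/s9.png

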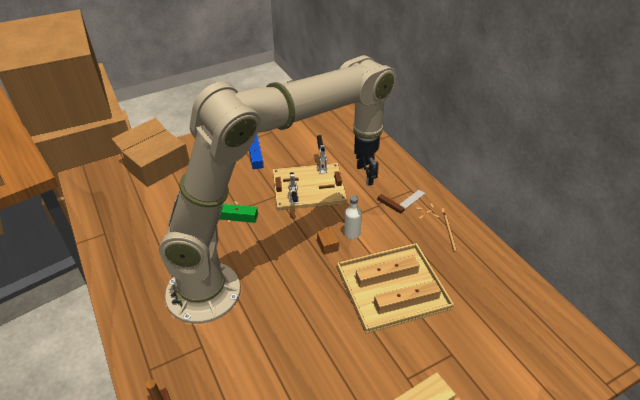

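Run:
```python
from h import *
ci=env.camera_info('side');p=cv2.imread('pics/s9.png');c=p[240:330,330:455]
m=((c.max(2)<110)).astype(np.uint8)
n,l,s,ce=cv2.connectedComponentsWithStats(m)
for i in range(1,n):
    if 3<=s[i,4]<=40:
        q=ce[i]+[330,240];X=cast(ci,q,47);A=np.array([[np.cos(TA),np.sin(TA)],[-np.sin(TA),np.cos(TA)]])
        print(q.round(1),s[i,4],'tray xy',(A@(X[:2]-TC)).round(1))
```

```text
[452. 247.] 3 tray xy [236.3  51.8]
[396. 265.] 3 tray xy [31.8 37.4]
[339.5 273.2] 24 tray xy [-149.4   60.4]
[378.3 269.3] 3 tray xy [-28.1  38. ]
[357.8 279.3] 30 tray xy [-103.4   20.6]
[416.5 290.5] 4 tray xy [ 51.  -73.6]
[398.7 295.3] 3 tray xy [ -7.6 -73.8]
[376.5 305.5] 37 tray xy [-84.8 -87.7]
[361.4 323. ] 26 tray xy [-148.6 -131.2]
[414. 317.] 3 tray xy [   3.6 -158.1]
```

Run:
```python
import numpy as np,cv2
a=np.load('pics/top0.npz')['p'];b=np.load('pics/t9.npz')['p']
for p in (a,b):
    c=p[140:225,450:475].astype(int);m=(c.max(2)<95).astype(np.uint8)
    n,l,s,ce=cv2.connectedComponentsWithStats(m);print([(*(ce[i]+[450,140]).round(1),s[i,4]) for i in range(1,n) if s[i,4]<40])
for x0,x1,y0,y1 in((450,480,145,220),(340,362,160,195),(340,368,203,230)):
    print(np.abs(a[y0:y1,x0:x1].astype(int)-b[y0:y1,x0:x1]).mean())
```

```text
[(np.float64(453.0), np.float64(145.0), np.int32(3)), (np.float64(464.5), np.float64(147.0), np.int32(2)), (np.float64(467.5), np.float64(148.0), np.int32(2)), (np.float64(474.0), np.float64(149.0), np.int32(1)), (np.float64(462.0), np.float64(171.0), np.int32(1)), (np.float64(459.0), np.float64(190.0), np.int32(1)), (np.float64(474.0), np.float64(210.5), np.int32(6)), (np.float64(454.1), np.float64(214.2), np.int32(18)), (np.float64(473.0), np.float64(218.5), np.int32(6)), (np.float64(472.0), np.float64(224.0), np.int32(1))]
[(np.float64(452.5), np.float64(145.0), np.int32(2)), (np.float64(459.0), np.float64(146.0), np.int32(1)), (np.float64(465.0), np.float64(147.0), np.int32(1)), (np.float64(467.0), np.float64(148.0), np.int32(1)), (np.float64(469.0), np.float64(148.0), np.int32(1)), (np.float64(462.0), np.float64(171.5), np.int32(2)), (np.float64(459.0), np.float64(190.0), np.int32(1)), (np.float64(474.0), np.float64(210.5), np.int32(6)), (np.float64(454.1), np.float64(214.2), np.int32(18)), (np.float64(473.0), np.float64(218.5), np.int32(6)), (np.float64(472.0), np.float64(224.0), np.int32(1))]
1.8345185185185184
3.2666666666666666
2.0286596119929454
```

The finished rail, bottle and offcut haven't moved, and the workpiece is at about (2, 38) mm in the tray frame. Handing in.

Run:
```python
from rig import env
print(env.hand_in())
```

```text
the job is handed in; nothing more can be done
None
```

I pushed both clamps open with the shut fingers, then lifted the rail out of the jig. I set it down in the tray beside the finished rail, released it and handed in at about 16 s of robot time. No verdict is reported.

**Clamps:** both bars were up and both handles out in the last pictures, after the rail was placed.

**Rail:** the side view puts its centre at about (2, 38) mm in the tray frame. The wrist force rose to +4.7 N when it touched the floor. After release the pads stood clear of it and the wrist force was about 0.

**Other things:** in before-and-after top views the finished rail's end shadow is at the same pixel and its holes within 0.5 pixel. The bottle and offcut areas are nearly unchanged. I checked the try square only by eye, partly hidden behind the arm, and it looked to be in place.

**Disagreement:** the finished rail's tray y came out at -74 mm from the side view and -67 mm from the top view. As the top views before and after match, I took this as a measuring error and not a shift.

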